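# Pump up the bench leak tester

### The job

Get the bench leak tester under pressure for the next endoscope: push its vent lever all the way across to shut, then pump the black palm plunger with full strokes until the steel indicator pin stands fully out and stays out. Nothing here is to be picked up: the tester stays where it stands, the fingers stay off the pin, the things beside the tester are left alone, and the hand comes away when the job is done.

Things in the scene. Friction and masses are not known exactly. Their poses are not given: they have to be found in the camera images.
- leak_tester: Bench leak tester, loose on rubber feet, 3 kg, white housing 150 (x) x 250 (y) mm, deck 60 mm high. Origin under its middle at worktop height; -x its front, +y its left. In this frame (mm): palm plunger x -20, y -78; indicator pin x -22, y -8, in a brass bushing 73 high; vent pivot x 0, y 60; steel air receiver along y from -100 to 100, x 23 to 67, top 111 high.
- plunger (a joint): Travel of the palm plunger in m: 0 = up (at rest), 0.022 = fully down. It springs back up by itself. It takes about 5 N to start and about 13 N at the bottom.
- plunger_top (a point): Centre of the flat top of the plunger's black round palm head (50 mm wide, flat over the middle 40 mm, 20 mm thick). 142 mm above the worktop at rest, 120 mm when fully down. It moves straight down along the tester's z.
- indicator_pin (a joint): How far the pin is out, m: 0 = no pressure, 0.036 = fully out. With the vent shut each full plunger stroke raises it by 6 mm (some 3 mm more while the plunger is down) and it stays up; a stroke of less than about 18 of the 22 mm gains nothing. Let the plunger come fully up between strokes. With the vent open it sinks back to 0 after each stroke. Extra strokes do no harm: a raised pin only bobs.
- pin_top (a point): Top of the steel indicator pin, 10 mm thick: 76 mm above the worktop at no pressure, 112 mm when fully out, so always lower than the pressed plunger's top.
- vent_lever (a joint): Angle of the vent lever in rad: 0 = open, the lever points to the tester's front (-x) in line with its brass valve; 1.571 = shut, at its stop, the lever points to the tester's left (+y). It turns clockwise seen from above and stays where it is left; about 1 N at the tab moves it.
- vent_pivot (a point): Point on the vent lever's upright pivot axis, at the height of the lever's arm, 84 mm above the worktop.
- vent_tab (a point): Centre of the top of the upright black finger tab at the free end of the vent lever: a round post 13 mm thick, its top 112 mm and its foot 80 mm above the worktop, 55 mm from the pivot axis. To shut, push it to the tester's left and then back along its arc.
- saline_bottle: Small saline bottle with blue cap, 34 mm wide, 79 mm tall, standing to the left of the tester; origin under its foot. Leave alone.
- sample_pot: White capped sample pot, 43 mm wide, 84 mm tall, standing to the right of the tester; origin under its foot. Leave alone.
- pill_jar: Small white screw jar, 34 mm wide, 46 mm tall, standing to the right of the tester; origin under its foot. Leave alone.
- forceps: Steel forceps, 137 mm long, 11 mm high, lying in front of the tester; origin under the middle. Leave alone.
- syringe: Small syringe, 100 mm long, 12 mm high, lying to the left of the tester; origin under the middle. Leave alone.

How it is judged:
By the outcome, as a careful person would: the job done as asked, in the order asked, and still so for the second after the job is handed in, with the robot touching nothing.
It also fails if it takes over 51 s, if anything falls off the work surface, if the arm or the gripper's body presses on something with over 40 N, if the wrist force passes 120 N, or if a joint passes its speed limit or range.

### The arm

A 6-joint arm with a two-finger parallel gripper is mounted at the origin on a cart in front of the work surface, level with it; the furniture and walls round the work are solid. World frame = base frame: x ahead of the robot, y to its left, z up, the work surface at z = 0. Lengths are in m, angles in degrees, forces in N, time in s.
With the tool pointing down it reaches from about 0.35 to 0.925 m from the base axis. Payload 6.4 kg.
Tool frame: the origin (TCP) lies midway between the tips of the shut fingers; the grasp point (between the pads) lies 19 mm behind it; z points along the fingers, y is the line along which they close (so a half turn about z gives the same grasp; the last joint's range is limited). The gripper opens to 85 mm and grips with 20 to 120 N. Pads are 22 mm wide; open, the fingers measure 114 mm over their backs; the gripper's body (76 mm by 85 mm) begins 54 mm behind the grasp point. The pads swing forward as they close: fully open they stand 13 mm farther back than shut.
Start: joints at [-83.027, 14.043, 89.255, -0, 76.702, -9.975], TCP at [0.189, -0.622, 0.231] pointing down, gripper open.
Joint ranges: [-179.41, 179.41], [-58.25, 129.5], [7.25, 145.43], [-54.29, 234.29], [11.92, 165.04], [-157.13, 157.13]. Speed limits (degrees/s): [147.25, 147.25, 180, 180, 180, 180].

### API

Orientations are given as [roll, pitch, yaw] about the fixed x, y, z axes, in that order (R = Rz(yaw) Ry(pitch) Rx(roll)).
In Python, from bench import env, grab_frame, camera_model, close_job gives the robot as it stands.
- The arm moves only by the tool jog_arm, never from a script. Its argument "targets" is a list that holds one entry, the list of rows, each a list of 7 numbers: the turn, a rotation vector about the tool's x, y, z in normalised numbers (1 is 120 degrees), then the shift along the tool's x, y, z in parts of the range, where 1.0 means 0.8 m, then the finger opening in cm, from 0 to 8.54. In form: [[[ax, ay, az, dx, dy, dz, fingers], ...]]. A call has 1 to 20 rows; each row is the pose to reach, as a shift and turn from the pose commanded when the call began, along the tool's axes at that moment; what a row does not reach only later rows make up. A row lasts 1/8 s, in which the tool goes at most 62.5 mm and 10.7 degrees, less where a joint would pass 70% of its speed; a pose out of reach is approached as far as the arm can. Shift and turn numbers lie between -1 and 1, and a call with a number outside is refused. A call with a gripper value outside its range is refused whole. The fingers move at their own pace and stop on an object; "grip_force" is the grip in N (left out, the last holds). Time passes only in rows, so rows that repeat a pose let the fingers close. It gives the time, the measured TCP pose, the force, the opening and the grip force at its end, in the units of the state.
- env.state(): the state, without advancing time (a new reading comes with each control period).
- grab_frame(name): name is "side" or "top" or "wrist"; returns (picture, depth): 480x640x3 uint8, red, green, blue; 480x640 float32, m along the optical axis (not along the pixel's ray), 0 where there is no reading.
- camera_model(name): a dict with "fov_y" (degrees; the focal length in pixels is half the picture's height over the tangent of half this angle, whatever the lens; pixels are square), "cx", "cy" (the principal point, pixels), "position" and "rotation" of the camera in the world. Camera axes: x right, y down, z forward; pixel columns grow to the right and rows downward; lengths in m; the calibration is good to about 2 mm. The wrist camera is an equidistant fisheye: a pixel r from the principal point sees the ray r / f radians off the axis. A picture is of the moment at which its call begins: read the wrist's pose just before it. camera_model takes no time and is no camera call; for the wrist camera it gives the pose at the moment of the call.
- close_job(): hands the job in; it is judged then, once.
The state is a dict: "time_s": time; "joints": joint angles; "joint_vel": joint speeds; "joint_torque": joint torques, N m; "tcp_pos": TCP position; "tcp_rot": TCP orientation; "wrist_force": force on the tool from outside, world axes, zero at the start; "wrist_torque": the same for the moment, N m; "opening": finger opening in m; "grasp_force": force on a finger pad.
Only numpy, scipy, OpenCV 4.12 (cv2) and the standard library are available. Lean on these libraries where they do the work, as an engineer would, in place of code of your own. Each camera call takes 0.05 s, during which the arm holds its last target. There are 200 camera calls.

## Working session

There is one attempt and no reset: what is moved stays moved. The work goes in short steps, Python scripts to look and compute and a tool call to move; the robot and the scene stay as the last step left them, time stands still between calls to the robot, and variables do not carry over. Pictures are saved under pics/ and viewed, at most 10 in all, crops included, and the job is handed in when it is done.

Besides the shell and the picture viewer there is one more tool, called after ">>>" in YAML: its name, and indented under it one key for each argument. jog_arm: Moves the arm, as the interface text tells. Its arguments: {"type":"object","properties":{"targets":{"type":"array"},"grip_force":{"type":"number"}},"required":["targets"]}

```bash
mkdir -p pics; ls; cat > h.py <<'E'
import numpy as np, cv2
from bench import env, grab_frame, camera_model, close_job
E
python3 - <<'E'
from h import *
s=env.state(); print(s)
for n in("top","side"):
    m=camera_model(n); p,d=grab_frame(n); print(n,m)
    cv2.imwrite(f"pics/{n}0.png",p[:,:,::-1]); np.savez(f"{n}0.npz",p=p,d=d,**{k:m[k] for k in m})
E
```

```text
pics
{'time_s': 0.0, 'joints': array([-8.30276321e+01,  1.40831166e+01,  8.93265150e+01, -2.22251254e-04,
        7.67002484e+01, -9.97543912e+00]), 'joint_vel': array([-0.08824224,  0.10713286,  0.01267541, -0.12464436, -0.08436045,
       -0.07273355]), 'joint_torque': array([ 9.74776267e-04, -4.29505777e+01, -3.26131582e+01, -9.37111986e-05,
        5.28321441e-03,  1.30048062e-05]), 'tcp_pos': array([ 0.18940809, -0.62120387,  0.23017645]), 'tcp_rot': array([-1.79891744e+02, -1.88211485e-02,  1.69478406e+01]), 'wrist_force': array([0.17207809, 0.17914808, 0.69804961]), 'wrist_torque': array([ 0.019865  ,  0.03479394, -0.00830619]), 'grasp_force': 0.0, 'opening': 0.0852829020521382}
top {'fov_y': 52.21442774922257, 'cx': 316.78447997628587, 'cy': 242.51030394216036, 'position': array([ 0.45161451, -0.01933654,  1.08313283]), 'rotation': array([-176.67096407,   -0.52542864,  -88.88756553])}
side {'fov_y': 50.96853346193529, 'cx': 321.56562418492445, 'cy': 246.7339279212892, 'position': array([0.20547124, 0.63256831, 0.55681219]), 'rotation': array([-119.79128854,   -1.01203963, -153.34133772])}
```

View pics/top0.png

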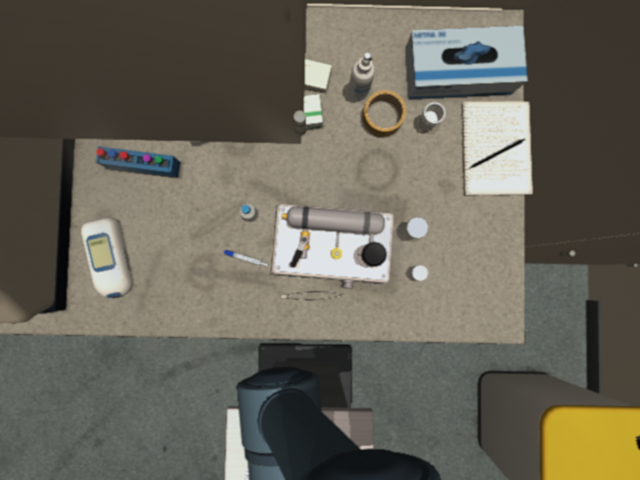

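View pics/side0.png

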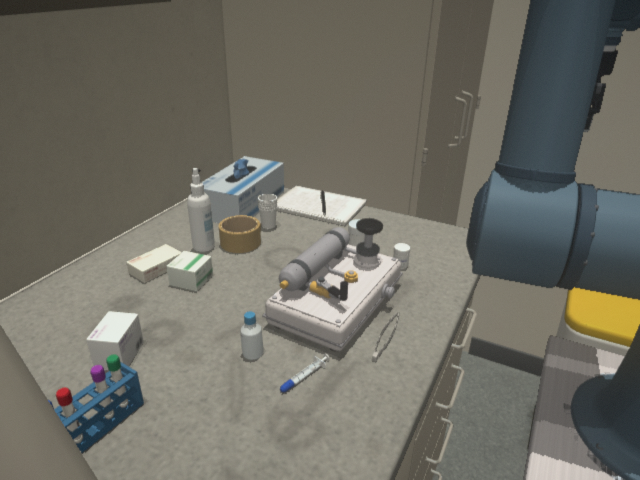

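The top view shows the tester at about (335,243), with its front (-x) facing down in the picture. The plunger is at (374,254), the pin at (336,254), the vent lever from (304,236) to (295,264), the bottle at (248,212), the pot at (417,229), the jar at (419,273) and the forceps at (311,295). The side view agrees, with the vent tab at (344,290) and the plunger at (369,227).

```bash
cat >> h.py <<'E'
from scipy.spatial.transform import Rotation as R
def ray(n,u,v,m=None):
    m=m or camera_model(n); f=240/np.tan(np.radians(float(m['fov_y'])/2))
    a=np.array([(u-m['cx'])/f,(v-m['cy'])/f,1.]); Rm=R.from_euler('xyz',m['rotation'],degrees=True).as_matrix()
    return np.array(m['position']),Rm@a
def onz(n,u,v,z,m=None):
    o,d=ray(n,u,v,m); return o+d*(z-o[2])/d[2]
def pix(n,P,m=None):
    m=m or camera_model(n); f=240/np.tan(np.radians(float(m['fov_y'])/2))
    Rm=R.from_euler('xyz',m['rotation'],degrees=True).as_matrix(); c=Rm.T@(np.array(P)-m['position'])
    return np.array([m['cx']+f*c[0]/c[2],m['cy']+f*c[1]/c[2]])
E
python3 - <<'E'
from h import *
p=np.load("top0.npz")['p']; g=p.max(2)
def comps(mask,x0,y0,x1,y1,z,mn=15):
    k=np.zeros_like(mask); k[y0:y1,x0:x1]=mask[y0:y1,x0:x1]
    n,l,s,c=cv2.connectedComponentsWithStats(k.astype(np.uint8))
    for i in range(1,n):
        if s[i,4]>=mn: print(s[i],c[i].round(1),onz("top",*c[i],z).round(4))
print("dark"); comps((g<60),265,200,400,290,.142); print("at .112"); comps((g<60),265,200,320,290,.1)
hsv=cv2.cvtColor(p,cv2.COLOR_RGB2HSV)
print("brass"); comps((hsv[...,1]>120)&(hsv[...,0]<35)&(g>120),265,200,400,290,.073,4)
w=((g>170)&(hsv[...,1]<40)); w[:,397:]=0;w[:,:268]=0;w[:200]=0;w[290:]=0
c=max(cv2.findContours(w.astype(np.uint8),0,2)[0],key=cv2.contourArea)
q=np.array([onz("top",*a,.06)[:2] for a in c[:,0,:]],np.float32); print(cv2.minAreaRect(q))
cv2.imwrite("pics/zoom.png",cv2.resize(p[195:300,225:435,::-1],None,fx=3.8,fy=3.8,interpolation=cv2.INTER_CUBIC))
ps=np.load("side0.npz")['p']
cv2.imwrite("pics/zooms.png",cv2.resize(ps[200:350,260:420,::-1],None,fx=4,fy=4,interpolation=cv2.INTER_CUBIC))
E
```

```text
dark
[302 223   5   5  20] [304.  225.4] [ 0.5391 -0.0017  0.142 ]
[362 243  24  23 421] [373.1 254.3] [ 0.486  -0.1356  0.142 ]
[291 251  11  16  76] [295.9 257.8] [0.4763 0.0126 0.142 ]
at .112
[302 223   5   5  20] [304.  225.4] [ 0.543  -0.0009  0.1   ]
[291 251  11  16  76] [295.9 257.8] [0.4774 0.014  0.1   ]
brass
[282 214   5   5  19] [284.4 215.8] [0.5646 0.0408 0.073 ]
[302 231   7   6  31] [305.  233.5] [ 0.5286 -0.0027  0.073 ]
[305 244   4   5  16] [306.5 246.4] [ 0.5021 -0.0064  0.073 ]
[331 248  10  11  59] [335.9 253.3] [ 0.489  -0.0673  0.073 ]
((0.5118093490600586, -0.061037853360176086), (0.24328678846359253, 0.14474691450595856), 86.4404296875)
```

View pics/zoom.png

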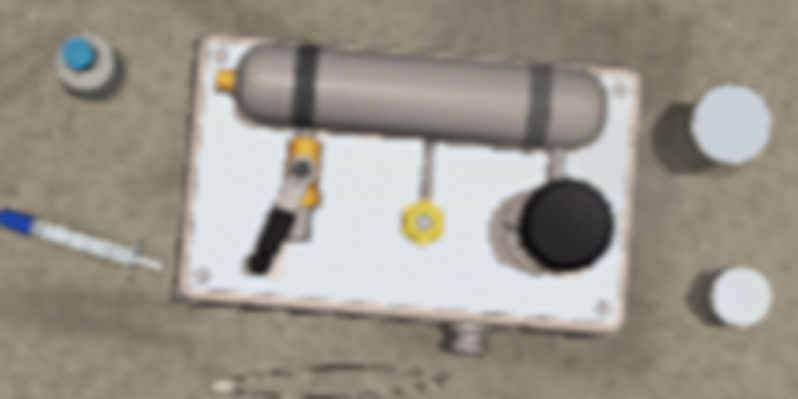

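View pics/zooms.png

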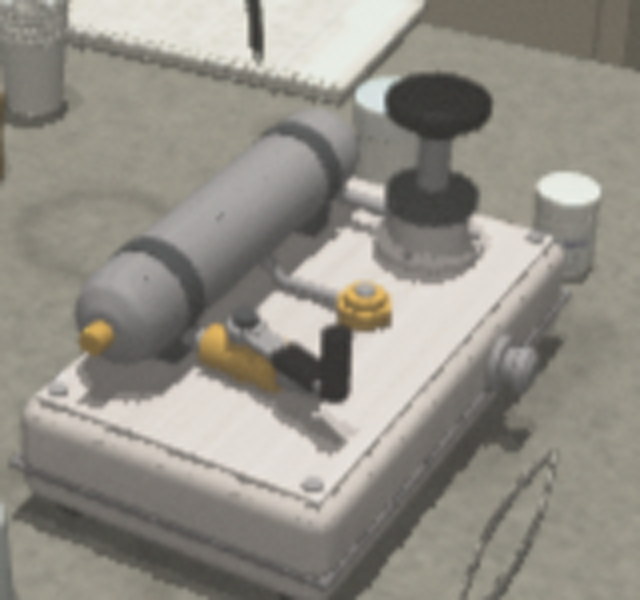

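The zoom shows the vent tab's top at about (260,263), i.e. full-frame (293.4,264), so the lever is already some 17° off the front. The side zoom shows the tab top at (336,328), i.e. full-frame (344,282).

```bash
cat >> h.py <<'E'
def w2t(P,yaw,Pc,yawc):
    "row for world pos P (m), yaw, from commanded Pc,yawc (tool down)"
    d=(np.array(P)-Pc)*100; a=np.radians(yawc)
    return np.round([0,0,-(yaw-yawc),d[0]*np.cos(a)+d[1]*np.sin(a),d[0]*np.sin(a)-d[1]*np.cos(a),-d[2],0],2)
yw=np.radians(-3.7); C=np.array([.5113,-.0603])
def loc(x,y,z=0): return np.r_[C+np.array([[np.cos(yw),-np.sin(yw)],[np.sin(yw),np.cos(yw)]])@[x/1e3,y/1e3],z]
def push(phi,gap,z):  # phi world lever angle deg, gap behind the tab centre in m
    a=np.radians(phi); u=np.array([np.cos(a),np.sin(a)]); t=np.array([np.sin(a),-np.cos(a)])
    return np.r_[loc(0,60)[:2]+.055*u-gap*t,z]
E
python3 - <<'E'
from h import *
T=onz("top",293.4,264,.112); print(T, pix("side",T))
piv=loc(0,60); v=T[:2]-piv[:2]; print(piv,np.hypot(*v),np.degrees(np.arctan2(v[1],v[0])))
# head: side check of pin/plunger
print(pix("side",np.r_[loc(-20,-78)[:2],.142]),pix("side",loc(-22,-8,.076)),pix("top",np.r_[loc(-20,-78)[:2],.142]))
Pc=np.array([.1894,-.6212,.2302]);y0=17
print(w2t(push(160,.035,.2),70,Pc,y0), push(160,.035,.2))
E
```

```text
[0.46472112 0.01833273 0.112     ] [344.28540208 282.10835958]
[ 5.15171938e-01 -4.25062904e-04  0.00000000e+00] 0.053825089533411884 159.60469032558103
[369.4881933  223.09343265] [350.95785186 271.79225967] [373.69870993 254.13004585]
[  0.     0.   -53.    42.8  -50.36   3.02   0.  ] [ 0.45151814 -0.0145032   0.2       ]
```

The rows are not in the units I measure in: shifts go in shares of 0.8 m and turns go in shares of 120 degrees. I convert before sending: -50.4 cm is -0.63, 42.8 cm is 0.535, -53 degrees is -0.4417.

>>> jog_arm:
  targets:
    - [[0,0,-0.4417,0.535,-0.63,0.025,0],[0,0,-0.4417,0.535,-0.63,0.025,0],[0,0,-0.4417,0.535,-0.63,0.025,0],[0,0,-0.4417,0.535,-0.63,0.025,0],[0,0,-0.4417,0.535,-0.63,0.025,0],[0,0,-0.4417,0.535,-0.63,0.025,0],[0,0,-0.4417,0.535,-0.63,0.025,0],[0,0,-0.4417,0.535,-0.63,0.025,0],[0,0,-0.4417,0.535,-0.63,0.025,0],[0,0,-0.4417,0.535,-0.63,0.025,0],[0,0,-0.4417,0.535,-0.63,0.025,0],[0,0,-0.4417,0.535,-0.63,0.025,0],[0,0,-0.4417,0.535,-0.63,0.025,0],[0,0,-0.4417,0.535,-0.63,0.025,0],[0,0,-0.4417,0.535,-0.63,0.025,0],[0,0,-0.4417,0.535,-0.63,0.025,0]]

```text
time_s: 2.1
tcp_pos: [0.4519, -0.0155, 0.2114]
tcp_rot: [180.0, -0.0, 69.9]
wrist_force: [-0.2, -0.1, 0.4]
opening: -0.0
grasp_force: 0.0
```

To row units: 12.1 cm is 0.1513, 11 cm is 0.1375.

>>> jog_arm:
  targets:
    - [[0,0,0,0,0,0.05,0],[0,0,0,0,0,0.1,0],[0,0,0,0,0,0.1375,0],[0,0,0,0,0,0.1513,0],[0,0,0,0,0,0.1513,0]]

```text
time_s: 2.72
tcp_pos: [0.4519, -0.015, 0.0903]
tcp_rot: [-180.0, 0.0, 69.9]
wrist_force: [1.7, 0.2, -0.1]
opening: -0.0001
grasp_force: 0.0
```

```bash
python3 - <<'E'
from h import *
p,d=grab_frame("side"); cv2.imwrite("pics/s1.png",cv2.resize(p[150:350,230:430,::-1],None,fx=3,fy=3))
s=env.state(); print(s['tcp_pos'],s['tcp_rot'],s['wrist_force'])
Pc=s['tcp_pos'];
for phi,g in [(160,.024),(160,.0175),(155,.0175),(147,.0175),(139,.0175),(131,.0175),(123,.0175),(115,.0175),(107,.0175),(100,.0175),(94,.0175),(90,.0175),(88,.0175),(86.3,.0175),(86.3,.0165),(86.3,.0155)]:
    print(phi,g,w2t(push(phi,g,.0905),phi-90,Pc,70).tolist())
E
```

```text
[ 0.45265874 -0.01518457  0.0911525 ] [ 1.79927525e+02 -3.96731974e-03  6.99411740e+01] [ 0.58438059 -0.30058392  0.82130063]
160 0.024 [0.0, 0.0, 0.0, 1.13, -0.13, 0.07, 0.0]
160 0.0175 [0.0, 0.0, 0.0, 1.78, -0.13, 0.07, 0.0]
155 0.0175 [0.0, 0.0, 5.0, 2.26, -0.26, 0.07, 0.0]
147 0.0175 [0.0, 0.0, 13.0, 3.06, -0.38, 0.07, 0.0]
139 0.0175 [0.0, 0.0, 21.0, 3.86, -0.39, 0.07, 0.0]
131 0.0175 [0.0, 0.0, 29.0, 4.66, -0.29, 0.07, 0.0]
123 0.0175 [0.0, 0.0, 37.0, 5.44, -0.08, 0.07, 0.0]
115 0.0175 [0.0, 0.0, 45.0, 6.18, 0.24, 0.07, 0.0]
107 0.0175 [0.0, 0.0, 53.0, 6.86, 0.66, 0.07, 0.0]
100 0.0175 [0.0, 0.0, 60.0, 7.41, 1.1, 0.07, 0.0]
94 0.0175 [0.0, 0.0, 66.0, 7.84, 1.53, 0.07, 0.0]
90 0.0175 [0.0, 0.0, 70.0, 8.09, 1.84, 0.07, 0.0]
88 0.0175 [0.0, 0.0, 72.0, 8.22, 2.01, 0.07, 0.0]
86.3 0.0175 [0.0, 0.0, 73.7, 8.31, 2.15, 0.07, 0.0]
86.3 0.0165 [0.0, 0.0, 73.7, 8.34, 2.24, 0.07, 0.0]
86.3 0.0155 [0.0, 0.0, 73.7, 8.37, 2.34, 0.07, 0.0]
```

View pics/s1.png

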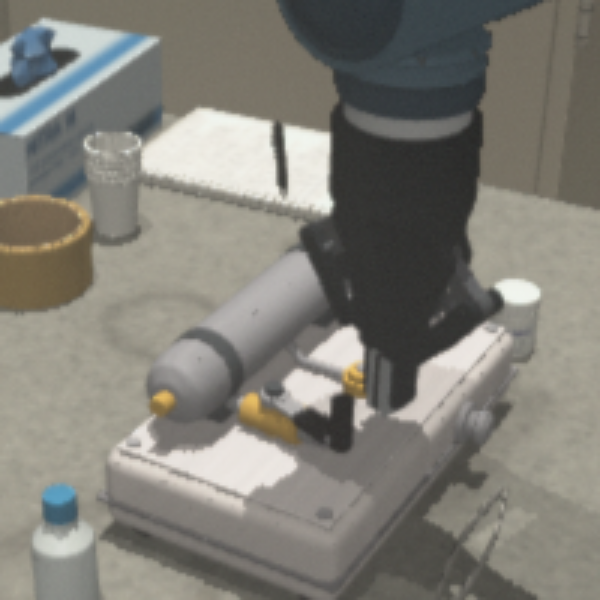

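The side view shows the shut fingers at crop (395,385), standing behind (to the right of) the tab at (342,425), clear of it and of the pin.

To row units: 8.2 cm is 0.1025, 8.1 cm is 0.1013, 72 degrees is 0.6.

>>> jog_arm:
  targets:
    - [[0,0,0,0.0138,-0.0013,0,0],[0,0,0,0.0225,-0.0013,0,0],[0,0,0.0417,0.0288,-0.0038,0,0],[0,0,0.1083,0.0388,-0.005,0,0],[0,0,0.175,0.0488,-0.005,0,0],[0,0,0.2417,0.0588,-0.0038,0,0],[0,0,0.3083,0.0675,-0.0013,0,0],[0,0,0.375,0.0775,0.0025,0,0],[0,0,0.4417,0.0863,0.0088,0,0],[0,0,0.5,0.0925,0.0138,0,0],[0,0,0.55,0.0975,0.0188,0,0],[0,0,0.5833,0.1013,0.0225,0,0],[0,0,0.6,0.1025,0.025,0,0],[0,0,0.6,0.1025,0.025,0,0]]

```text
time_s: 4.53
tcp_pos: [0.4992, 0.0555, 0.0906]
tcp_rot: [180.0, -0.0, -2.0]
wrist_force: [0.3, -0.3, 0.5]
opening: 0.0001
grasp_force: 0.0
```

```bash
python3 - <<'E'
from h import *
p,d=grab_frame("side"); cv2.imwrite("pics/s2.png",cv2.resize(p[150:350,230:430,::-1],None,fx=3,fy=3))
s=env.state(); print(s['tcp_pos'],s['tcp_rot'],s['wrist_force'])
E
```

```text
[0.49912058 0.05541187 0.09051356] [ 1.79993684e+02 -3.92420820e-02 -1.99516026e+00] [-0.64926529 -0.96111618 -0.03902857]
```

View pics/s2.png

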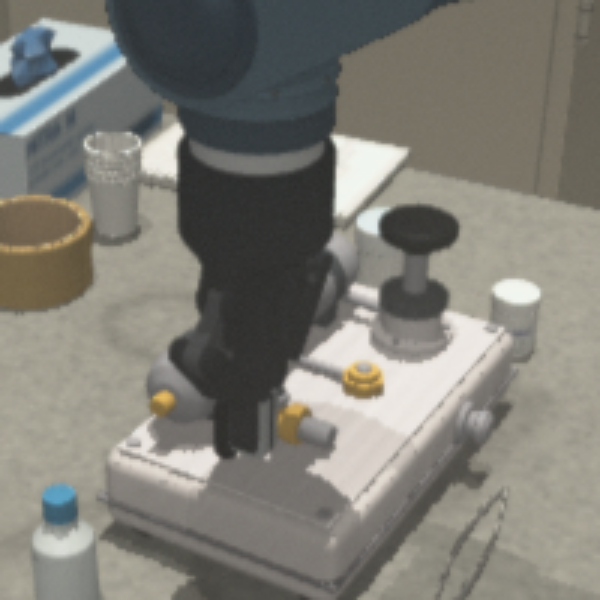

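The lever now points left with the tab just ahead of the fingers, at crop (225,430). The tester hasn't moved, so I'll nudge the lever to its stop in small steps.

To row units: 0.25 cm is 0.0031, 0.2 cm is 0.0025, 1.7 degrees is 0.0142.

>>> jog_arm:
  targets:
    - [[0,0,0.0142,0.0013,0,0,0],[0,0,0.0142,0.0025,0,0,0],[0,0,0.0142,0.0031,0,0,0],[0,0,0.0142,0.0031,0,0,0]]

```text
time_s: 5.08
tcp_pos: [0.5014, 0.0551, 0.0902]
tcp_rot: [-180.0, 0.0, -3.8]
wrist_force: [-0.7, 1.1, -1.1]
opening: -0.0004
grasp_force: 0.4
```

To row units: 0.1 cm is 0.0013.

>>> jog_arm:
  targets:
    - [[0,0,0,0.0013,0,0,0],[0,0,0,0.0013,0,0,0]]

```text
time_s: 5.32
tcp_pos: [0.5019, 0.0552, 0.0902]
tcp_rot: [-180.0, 0.1, -3.7]
wrist_force: [-3.7, 0.9, 1.8]
opening: -0.0001
grasp_force: 1.8
```

>>> jog_arm:
  targets:
    - [[0,0,0,0.0009,0,0,0],[0,0,0,0.0009,0,0,0]]

```text
time_s: 5.58
tcp_pos: [0.5021, 0.0552, 0.0901]
tcp_rot: [-180.0, 0.2, -3.7]
wrist_force: [-6.1, 1.7, 4.7]
opening: 0.0
grasp_force: 3.2
```

```bash
python3 - <<'E'
from h import *
P=np.r_[loc(-20,-78)[:2],.17]; print(P,w2t(P,-3.7,np.array([.503,.0552,.090]),-3.7))
E
```

```text
[ 0.48630817 -0.13684677  0.17      ] [ 0.    0.   -0.   -0.43 19.27 -8.    0.  ]
```

To row units: -12 cm is -0.15, -10 cm is -0.125.

>>> jog_arm:
  targets:
    - [[0,0,0,-0.01,0,0,0],[0,0,0,-0.025,0,0,0],[0,0,0,-0.025,0,-0.0625,0],[0,0,0,-0.025,0,-0.125,0],[0,0,0,-0.025,0,-0.15,0],[0,0,0,-0.025,0,-0.15,0]]

```text
time_s: 6.32
tcp_pos: [0.484, 0.0562, 0.2122]
tcp_rot: [180.0, -0.3, -3.8]
wrist_force: [-0.1, 1.3, 0.3]
opening: 0.0001
grasp_force: 0.0
```

To row units: 19.2 cm is 0.24, 1.5 cm is 0.0188.

>>> jog_arm:
  targets:
    - [[0,0,0,0.0063,0.075,0,0],[0,0,0,0.0125,0.15,0,0],[0,0,0,0.0188,0.225,0,0],[0,0,0,0.0188,0.24,0,0],[0,0,0,0.0188,0.24,0.0375,0],[0,0,0,0.0188,0.24,0.065,0],[0,0,0,0.0188,0.24,0.065,0]]

```text
time_s: 7.2
tcp_pos: [0.4834, -0.1345, 0.1551]
tcp_rot: [-179.8, 0.3, -3.7]
wrist_force: [0.1, 0.8, 0.2]
opening: -0.0001
grasp_force: 0.0
```

```bash
python3 - <<'E'
from h import *
p,d=grab_frame("side"); cv2.imwrite("pics/s3.png",cv2.resize(p[150:350,230:430,::-1],None,fx=3,fy=3))
s=env.state(); print(s['tcp_pos'],s['tcp_rot'],s['wrist_force'])
E
```

```text
[ 0.48453269 -0.13513135  0.1568664 ] [-1.79918184e+02  1.62903068e-01 -3.71420875e+00] [-0.03706046  0.22457405  0.29057397]
```

View pics/s3.png

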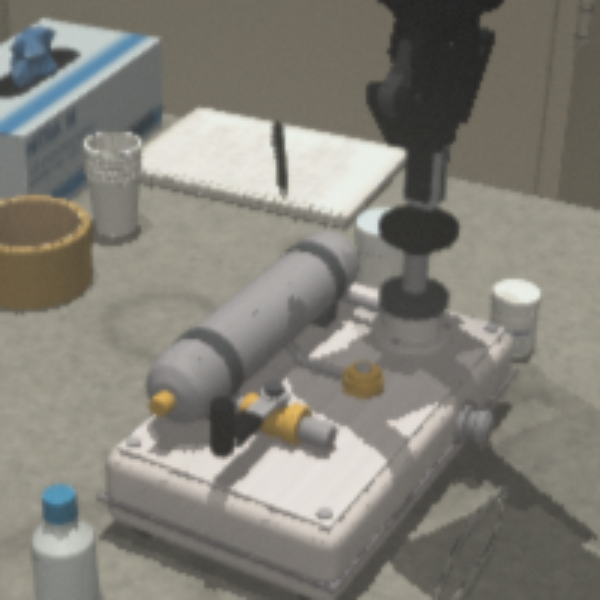

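The picture shows the lever square to its brass valve, with the tab top at crop (221,402), i.e. full-frame (303.7,284). The fingers are centred over the plunger. I'll compare that with the expected shut position and make the first stroke.

```bash
python3 - <<'E'
from h import *
for a in (0,3,6): print(a,pix("side",np.r_[loc(0,60)[:2]+.055*np.array([np.cos(np.radians(86.3+a)),np.sin(np.radians(86.3+a))]),.112]))
E
```

```text
0 [303.47662355 284.36571106]
3 [305.05674662 284.88688956]
6 [306.68803558 285.3621246 ]
```

To row units: 3.7 cm is 0.0463, 3 cm is 0.0375.

>>> jog_arm:
  targets:
    - [[0,0,0,0.0013,0,0.0125,0],[0,0,0,0.0013,0,0.025,0],[0,0,0,0.0013,0,0.0375,0],[0,0,0,0.0013,0,0.0463,0],[0,0,0,0.0013,0,0.0463,0],[0,0,0,0.0013,0,0.0463,0]]

```text
time_s: 8.0
tcp_pos: [0.4873, -0.1364, 0.1227]
tcp_rot: [180.0, -0.1, -3.7]
wrist_force: [-2.4, 1.9, 10.0]
opening: -0.0001
grasp_force: 4.8
```

>>> jog_arm:
  targets:
    - [[0,0,0,0,0,0.0038,0],[0,0,0,0,0,0.005,0],[0,0,0,0,0,0.005,0]]

```text
time_s: 8.38
tcp_pos: [0.4874, -0.1364, 0.1199]
tcp_rot: [180.0, -0.0, -3.7]
wrist_force: [-5.8, 3.6, 17.4]
opening: 0.0001
grasp_force: 8.8
```

To row units: -3.5 cm is -0.0438, -1.7 cm is -0.0213.

>>> jog_arm:
  targets:
    - [[0,0,0,0,0,-0.0213,0],[0,0,0,0,0,-0.0438,0],[0,0,0,0,0,-0.0438,0],[0,0,0,0,0,-0.0438,0],[0,0,0,0,0,-0.03,0],[0,0,0,0,0,-0.015,0],[0,0,0,0,0,0,0],[0,0,0,0,0,0,0],[0,0,0,0,0,0,0]]

```text
time_s: 9.5
tcp_pos: [0.487, -0.1365, 0.1199]
tcp_rot: [-180.0, 0.1, -3.7]
wrist_force: [-9.7, 4.0, 25.2]
opening: -0.0
grasp_force: 12.5
```

```bash
python3 - <<'E'
from h import *
p,d=grab_frame("side"); cv2.imwrite("pics/s4.png",cv2.resize(p[150:350,230:430,::-1],None,fx=3,fy=3))
E
```

```text
(no output)
```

View pics/s4.png

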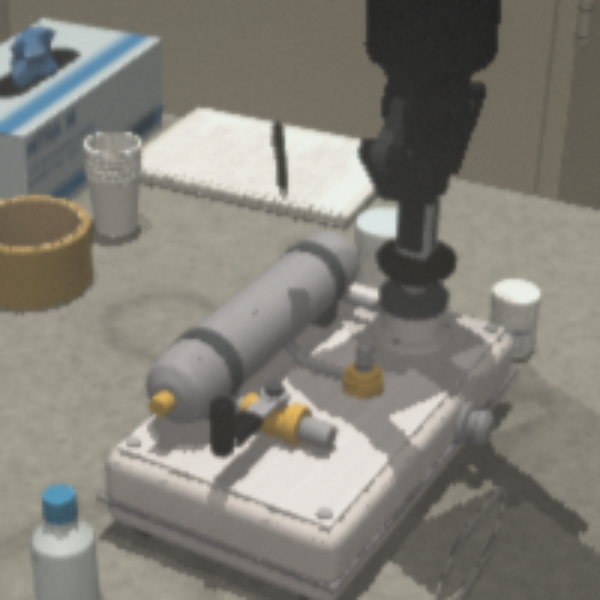

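The pin now stands some 15 mm out (crop 364,350), so strokes count. I'll continue.

To row units: -3.5 cm is -0.0438, -1.8 cm is -0.0225.

>>> jog_arm:
  targets:
    - [[0,0,0,0,0,-0.025,0],[0,0,0,-0.0013,0,-0.0438,0],[0,0,0,-0.0013,0,-0.0438,0],[0,0,0,-0.0013,0,-0.0225,0],[0,0,0,-0.0013,0,-0.0025,0],[0,0,0,-0.0013,0,-0.0025,0],[0,0,0,-0.0013,0,-0.025,0],[0,0,0,-0.0013,0,-0.0438,0],[0,0,0,-0.0013,0,-0.0438,0],[0,0,0,-0.0013,0,-0.0225,0],[0,0,0,-0.0013,0,-0.0025,0],[0,0,0,-0.0013,0,-0.0025,0],[0,0,0,-0.0013,0,-0.025,0],[0,0,0,-0.0013,0,-0.0438,0],[0,0,0,-0.0013,0,-0.0438,0],[0,0,0,-0.0013,0,-0.0225,0],[0,0,0,-0.0013,0,-0.0025,0],[0,0,0,-0.0013,0,-0.0025,0],[0,0,0,-0.0013,0,-0.0025,0]]

```text
time_s: 11.92
tcp_pos: [0.4862, -0.1365, 0.1199]
tcp_rot: [180.0, -0.1, -3.7]
wrist_force: [-2.8, 1.0, 15.2]
opening: -0.0002
grasp_force: 7.7
```

Depth and force are good. Three more strokes, starting from this bottom.

To row units: -3.3 cm is -0.0413, -1.8 cm is -0.0225.

>>> jog_arm:
  targets:
    - [[0,0,0,0,0,-0.0225,0],[0,0,0,0,0,-0.0413,0],[0,0,0,0,0,-0.0413,0],[0,0,0,0,0,-0.02,0],[0,0,0,0,0,0,0],[0,0,0,0,0,0,0],[0,0,0,0,0,-0.0225,0],[0,0,0,0,0,-0.0413,0],[0,0,0,0,0,-0.0413,0],[0,0,0,0,0,-0.02,0],[0,0,0,0,0,0,0],[0,0,0,0,0,0,0],[0,0,0,0,0,-0.0225,0],[0,0,0,0,0,-0.0413,0],[0,0,0,0,0,-0.0413,0],[0,0,0,0,0,-0.02,0],[0,0,0,0,0,0,0],[0,0,0,0,0,0,0],[0,0,0,0,0,0,0]]

```text
time_s: 14.3
tcp_pos: [0.4862, -0.1366, 0.1199]
tcp_rot: [180.0, -0.1, -3.7]
wrist_force: [-3.0, 2.0, 15.3]
opening: -0.0001
grasp_force: 7.7
```

To row units: -14 cm is -0.175, -10 cm is -0.125.

>>> jog_arm:
  targets:
    - [[0,0,0,0,0,-0.025,0],[0,0,0,0,0,-0.0625,0],[0,0,0,0,0,-0.125,0],[0,0,0,0,0,-0.175,0],[0,0,0,0,0,-0.175,0],[0,0,0,0,0,-0.175,0]]

```text
time_s: 15.05
tcp_pos: [0.4845, -0.1357, 0.2564]
tcp_rot: [-179.9, 0.2, -3.8]
wrist_force: [0.1, -0.2, -0.3]
opening: -0.0001
grasp_force: 0.0
```

```bash
python3 - <<'E'
from h import *
p,d=grab_frame("side"); cv2.imwrite("pics/s5.png",cv2.resize(p[150:350,230:430,::-1],None,fx=3,fy=3))
s=env.state(); print(s['tcp_pos'],s['wrist_force']); print(pix("side",loc(-22,-8,.112)),pix("side",loc(-22,-8,.106)))
E
```

```text
[ 0.48432477 -0.13556069  0.25613436] [ 0.08564917  0.06435624 -0.44168116]
[351.92525732 254.31462187] [351.76128409 257.27704543]
```

View pics/s5.png

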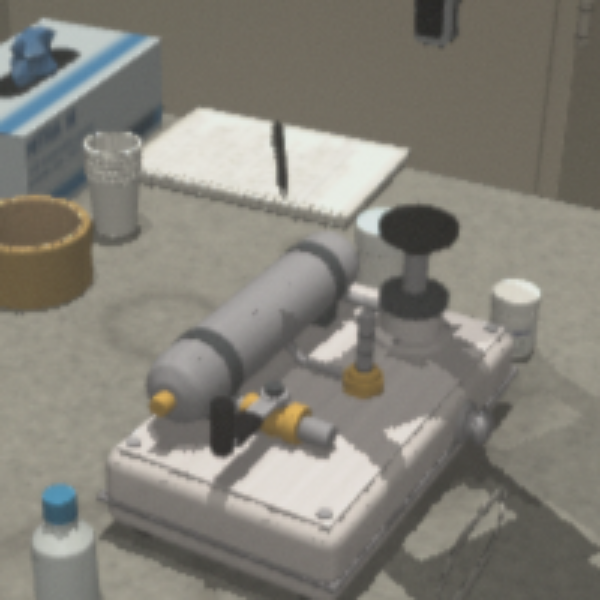

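The pin top is at about crop (366,311), which matches fully out (predicted 313, against 322 one stroke short). Extra strokes do no harm, so I'll add two slow ones to be sure.

To row units: 14 cm is 0.175, 13.3 cm is 0.1663.

>>> jog_arm:
  targets:
    - [[0,0,0,0,0,0.0625,0],[0,0,0,0,0,0.125,0],[0,0,0,0,0,0.15,0],[0,0,0,0,0,0.1663,0],[0,0,0,0,0,0.175,0],[0,0,0,0,0,0.175,0],[0,0,0,0,0,0.15,0],[0,0,0,0,0,0.1313,0],[0,0,0,0,0,0.1313,0],[0,0,0,0,0,0.1313,0],[0,0,0,0,0,0.15,0],[0,0,0,0,0,0.1663,0],[0,0,0,0,0,0.175,0],[0,0,0,0,0,0.175,0],[0,0,0,0,0,0.175,0]]

```text
time_s: 16.98
tcp_pos: [0.4861, -0.1366, 0.12]
tcp_rot: [180.0, -0.0, -3.7]
wrist_force: [-2.8, 1.3, 12.0]
opening: -0.0
grasp_force: 5.9
```

To row units: -14 cm is -0.175, -10 cm is -0.125.

>>> jog_arm:
  targets:
    - [[0,0,0,0,0,-0.025,0],[0,0,0,0,0,-0.0625,0],[0,0,0,0,0,-0.125,0],[0,0,0,0,0,-0.175,0],[0,0,0,0,0,-0.175,0],[0,0,0,0,0,-0.175,0],[0,0,0,0,0,-0.175,0],[0,0,0,0,0,-0.175,0],[0,0,0,0,0,-0.175,0],[0,0,0,0,0,-0.175,0],[0,0,0,0,0,-0.175,0]]

```text
time_s: 18.35
tcp_pos: [0.4855, -0.1362, 0.2593]
tcp_rot: [180.0, -0.0, -3.8]
wrist_force: [0.3, 0.6, -0.5]
opening: 0.0002
grasp_force: 0.0
```

```bash
python3 - <<'E'
from h import *
p,d=grab_frame("side"); cv2.imwrite("pics/s6.png",cv2.resize(p[230:310,290:390,::-1],None,fx=6,fy=6))
a=cv2.imread("pics/s5.png")[::3,::3]; b=p[150:350,230:430,::-1]
print("pin region diff to before",cv2.absdiff(a,b)[95:135,110:135].max(), pix("side",loc(-22,-8,.112)),env.state()['wrist_force'])
E
```

```text
pin region diff to before 43 [351.92525732 254.31462187] [-0.43250619 -0.23051992 -0.4972172 ]
```

View pics/s6.png

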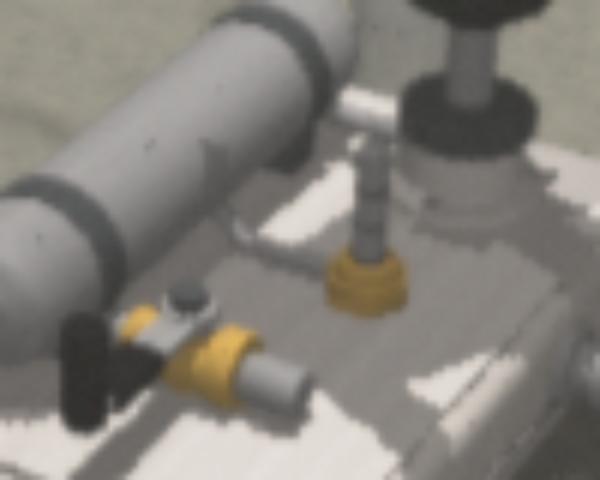

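The pin top is at about crop (372,143), i.e. full-frame (352,254), matching the predicted fully out position (351.9,254.3). The lever is shut and the hand is clear.

```bash
python3 -c "
from h import *
print(close_job())"
```

```text
the job is handed in; nothing more can be done
None
```

The vent lever is at its shut stop, ten plunger strokes raised the indicator pin fully out and it stayed out, and the job was handed in at about 18 s with the hand clear; no verdict was returned.

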